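Weigh the brass valve ball on the spring scale

ROBOT

A 6-joint arm with a two-finger parallel gripper is mounted at the origin on the work surface. World frame = base frame: x ahead of the robot, y to its left, z up, the work surface at z = 0. Lengths are in m, angles in degrees, forces in N, time in s.
With the tool pointing down it reaches from about 0.4 to 0.825 m from the base axis. Payload 7 kg.
Tool frame: the origin (TCP) lies midway between the tips of the shut fingers; the grasp point (between the pads) lies r.grasp_offset behind it (r.grasp_offset is the distance from the TCP to the grasp point, in m); x points along the fingers, z is the direction in which the jaws open and shut, and the axes are right-handed (so a half turn about x gives the same grasp; the last joint's range is limited). The gripper opens to 88 mm and grips with 3 to 60 N. Pads are 19 mm wide; open, the fingers measure 130 mm over their backs; the gripper's body (78 mm by 193 mm) begins 47 mm behind the grasp point.
Start: joints at [-56.717, 20.546, 0.682, 0, -70.136, -16.507], TCP at [0.195, -0.646, 0.227] pointing down, gripper open.
Joint ranges: [-176.03, 176.03], [-82.01, 121.73], [-58.28, 71.71], [-173.87, 95.51], [-174.79, -0.11], [-173.66, 173.66]. Speed limits (degrees/s): [136.94, 136.94, 172.46, 180, 180, 180].

INTERFACE

Orientations are given as [roll, pitch, yaw] about the fixed x, y, z axes, in that order (R = Rz(yaw) Ry(pitch) Rx(roll)).
In Python, from plant import readout, vision, close_job, r gives the robot as it stands.
- The arm moves only by the shell command python3 -m handwheel 'ROWS' [OPENING] [FORCE]. ROWS is JSON, a list that holds one entry, the list of rows, each a list of 4 numbers: the shift along the world's x, y, z in units of 40 mm (1.0 is 40 mm), then the turn about the world's z in units of 5 degrees (1.0 is 5 degrees). In form: [[[tx, ty, tz, roll], ...]]. A call has 1 to 8 rows; each row shifts and turns the pose as measured when the row begins; what a row does not reach is not made up. A row lasts 1/10 s, in which the tool goes at most 50 mm and 8.59 degrees, less where a joint would pass 70% of its speed; a pose out of reach is approached as far as the arm can. A call is refused whole if a number of a shift passes 1 or a number of a turn 1, either way. A call with a gripper value outside its range is refused whole. OPENING is the finger opening in mm, from 0 to 87.6, set as the call begins (- or left out, the last holds). The fingers move at their own pace and stop on an object; FORCE is the grip in N (left out, the last holds). Time passes only in rows, so rows that do not move let the fingers close. It gives the time, the measured TCP pose, the force and the opening at its end, in the units of the state.
- readout.get_state(): the state, without advancing time (a new reading comes with each control period).
- vision.capture(name): name is "side" or "top"; returns the picture (480x640x3 uint8, blue, green, red); there is no depth.
- vision.get_calibration(name): a dict with "intrinsics" (3x3 intrinsics, pixels), "pose" (4x4, takes a point from camera to world coordinates). Camera axes: x right, y up, looking along -z (the intrinsics and any distortion apply to the point x, -y, -z); pixel columns grow to the right and rows downward; lengths in m; the calibration is good to about 2 mm. A picture is of the moment at which its call begins. get_calibration takes no time and is no camera call.
- close_job(): hands the job in, once; it reports no verdict.
The state is a dict: "time_s": time; "joints": joint angles; "qd": joint speeds; "joint_torque": joint torques, N m; "tcp_pos": TCP position; "eef_rot": TCP orientation; "contact_force": force on the tool from outside, world axes, zero at the start; "moment": the same for the moment, N m; "gripper_width": finger opening in m.
Only numpy, scipy, OpenCV 4.12 (cv2) and the standard library are available. Lean on these libraries where they do the work, as an engineer would, in place of code of your own. Each camera call takes 0.05 s, during which the arm holds its last target.

TASK

Weigh the brass valve ball: pick it up by its dark bail, hang the bail on the hook of the spring scale so that the ball hangs free and upright, and let go. Let it settle, so that the scale can be read. Leave the chrome ball that also has a bail where it stands.

Things in the scene. Friction and masses are not known exactly. Their poses are not given: they have to be found in the camera images.
- brass_bail (a point): Grip point mid-bail of the BRASS (yellow) ball, 105 mm above its underside. Ball 64 mm wide, 46 tall, 0.3-0.65 kg. Dark rigid bail: 2 upright legs 6x8 mm, 46 mm over outsides, 34 between, below a roof bar, top 28 mm above this point. Opening: from 59 mm below this point (ball top) to 20 above (roof's underside, which hangs on the hook). x: leg to leg (close fingers so); y: through opening; z up
- chrome_bail (a point): The same point of the other ball with a bail: equal in shape and size, but CHROME (silver). It must stay where it stands.
- hook (a point): Mid-seat of the scale's steel hook, on top of its 8 mm bar; 235 mm above bench unloaded, sinks with load. +y: from the grey column (160 mm away, 0.34 m tall, blue foot, red carriage) out to the hook's open end, which turns up: it ends 30 mm beyond this point, 22 mm higher. Seat 22 mm long. Bail goes over that end along -y, its x along this x (either way round), then is lowered. z up
- pull (a joint): How far the hook is pulled down, in m: 0 unloaded, stop at 0.07. Spring 0.15 N per mm: the ball sinks it by 18 to 40 mm, and it bobs for a second or so after the load is let go.
There are look-alikes about, which are no part of the job. Leave any orange or purple look-alike of the part that bears brass_bail alone.

How it is judged:
By the outcome, as a careful person would: the job done as asked, in the order asked, and still so for the second after the job is handed in, with the robot touching nothing.
It also fails if it takes over 45 s, if anything falls off the work surface, if the arm or the gripper's body presses on something with over 40 N, if the wrist force passes 120 N, or if a joint passes its speed limit or range.

## Working session

There is one attempt and no reset: what is moved stays moved. The work goes in short steps, Python scripts to look and compute and a shell command to move; the robot and the scene stay as the last step left them, time stands still between calls to the robot, and variables do not carry over. Pictures are saved under pics/ and viewed, and the job is handed in when it is done.

```bash
mkdir -p pics; ls; python3 - <<'E'
from plant import readout, vision, r
import cv2, numpy as np
for n in("side","top"):
    cv2.imwrite(f"pics/{n}0.png",vision.capture(n)); c=vision.get_calibration(n)
    print(n,{k:np.round(np.array(v),4).tolist() for k,v in c.items()})
print(readout.get_state(), r.grasp_offset)
E
```

```text
pics
side {'intrinsics': [[482.5121, 0.0, 320.1711], [0.0, 482.5121, 230.7872], [0.0, 0.0, 1.0]], 'pose': [[-0.8842, 0.3052, -0.3536, 0.097], [-0.4671, -0.5687, 0.6771, 0.7505], [0.0056, 0.7638, 0.6454, 0.9047], [0.0, 0.0, 0.0, 1.0]]}
top {'intrinsics': [[456.1091, 0.0, 315.825], [0.0, 456.1091, 239.0567], [0.0, 0.0, 1.0]], 'pose': [[-0.0282, 0.9932, -0.1126, 0.4191], [-0.9994, -0.0259, 0.0216, 0.0016], [0.0185, 0.1131, 0.9934, 0.9869], [0.0, 0.0, 0.0, 1.0]]}
{'time_s': 0.1, 'joints': array([-5.67174775e+01,  2.05878417e+01,  6.40328900e-01, -1.73763763e-02,
       -7.01360622e+01, -1.65084589e+01]), 'qd': array([ 0.07718677, -0.11392233,  0.10153524,  0.09992866,  0.05092059,
       -0.02221691]), 'joint_torque': array([-2.03228039e-03, -5.84163094e+01,  2.93750238e+01,  7.01557025e+00,
        1.01719241e-02, -5.94124822e-05]), 'tcp_pos': array([ 0.19467332, -0.64587267,  0.22572167]), 'eef_rot': array([  5.45007557,  89.91484298, 112.21822301]), 'contact_force': array([ 0.47281654, -0.43395287, -0.28202653]), 'moment': array([0.03923374, 0.03829311, 0.03246918]), 'gripper_width': 0.08768736852908827} 0.0188
```

View pics/side0.png

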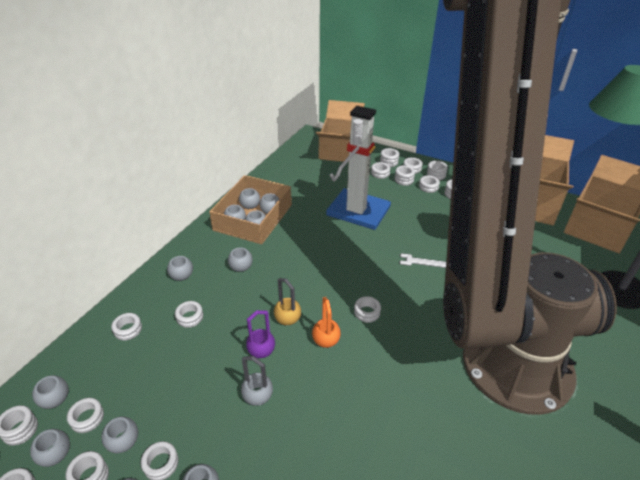

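View pics/top0.png

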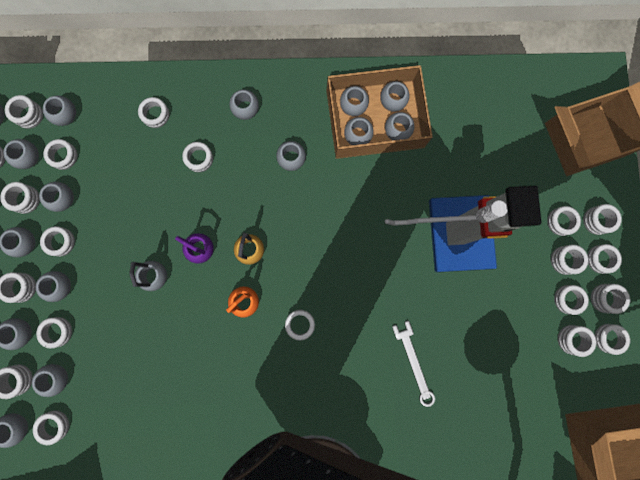

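Four balls have bails, in side/top pixels: yellow-brass (287,310)/(248,250), orange (326,332)/(243,302), purple (261,342)/(197,249) and chrome (256,388)/(150,275). The yellow one fits "brass". I'll confirm that in enlarged crops and read the hook too.

```bash
python3 - <<'E'
import cv2, numpy as np
s=cv2.imread("pics/side0.png");t=cv2.imread("pics/top0.png")
def crop(im,x,y,w,h,k): return cv2.resize(im[y:y+h,x:x+w],None,fx=k,fy=k,interpolation=cv2.INTER_CUBIC)
a=crop(s,250,270,60,60,6.6666);b=crop(t,215,215,60,60,6.6666)
c=crop(s,320,135,60,45,6.6666);d=crop(t,380,190,60,45,6.66666)
cv2.imwrite("pics/c1.png",np.hstack([a,b])) ; cv2.imwrite("pics/c2.png",np.hstack([c,d]))
E
```

```text
(no output)
```

View pics/c1.png

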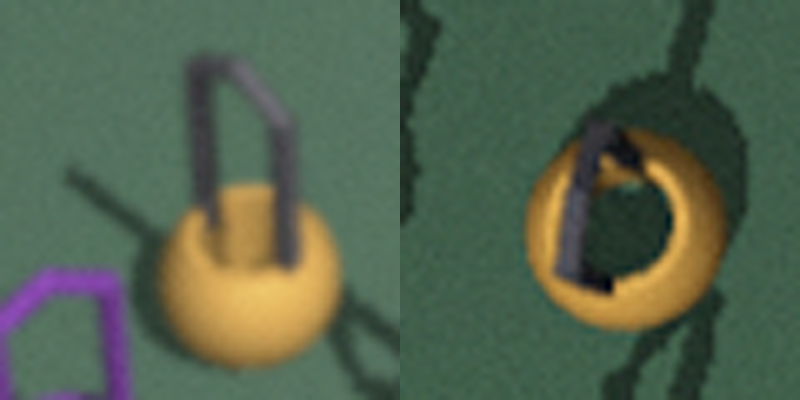

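View pics/c2.png

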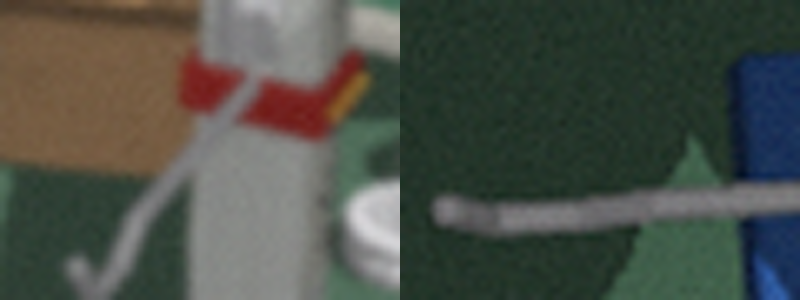

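Confirmed: the brass ball is yellow with a dark bail, side (287,310) and top (248,250). Its roof ends are at side (280.8,279)/(292.4,287.7) and top (245,234)/(240.2,256.2). Next I triangulate.

```bash
cat > h.py <<'E'
from plant import readout, vision, r
import cv2, numpy as np
C={n:vision.get_calibration(n) for n in("side","top")}
def ray(n,u,v):
    K=np.array(C[n]["intrinsics"]);P=np.array(C[n]["pose"])
    d=np.linalg.inv(K)@[u,v,1]; d=P[:3,:3]@(d*[1,-1,-1]); return P[:3,3],d/np.linalg.norm(d)
def atz(n,u,v,z):
    o,d=ray(n,u,v); return o+d*(z-o[2])/d[2]
def tri(a,b):
    o1,d1=ray("side",*a);o2,d2=ray("top",*b)
    k=np.linalg.lstsq(np.stack([d1,-d2],1),o2-o1,rcond=None)[0]
    p,q=o1+k[0]*d1,o2+k[1]*d2
    return (p+q)/2,np.linalg.norm(p-q)
def proj(n,p):
    K=np.array(C[n]["intrinsics"]);P=np.array(C[n]["pose"])
    c=P[:3,:3].T@(np.array(p)-P[:3,3]); c=c*[1,-1,-1]; q=K@c; return q[:2]/q[2]
def crop(im,x,y,w,h,k): return cv2.resize(im[y:y+h,x:x+w],None,fx=k,fy=k,interpolation=cv2.INTER_CUBIC)
E
python3 - <<'E'
from h import *
np.set_printoptions(precision=4,suppress=True)
for n,pp in(("top",[(245,234),(240.2,256.2)]),("side",[(280.8,279.3),(292.4,287.7)])):
    a,b=[atz(n,*p,.132) for p in pp]; print(n,a,b,(a+b)/2,np.linalg.norm(a-b),np.degrees(np.arctan2(*(b-a)[1::-1])))
print("ballctr",atz("top",248.75,249.3,.026),atz("side",287.3,311.3,.026))
print("hooktip",tri((331.3,174.3),(387,221.2)),atz("top",387,221.2,.257),atz("side",331.3,174.3,.257))
# bar direction along horizontal in top
print("bar",[atz("top",u,v,.235) for u,v in((395,222.5),(430,220.0))])
t=cv2.imread("pics/top0.png");s=cv2.imread("pics/side0.png")
cv2.imwrite("pics/c3.png",np.hstack([crop(s,315,140,50,60,8),crop(t,375,195,50,60,8)]))
cv2.imwrite("pics/c4.png",crop(t,380,180,170,100,4.7))
E
```

```text
top [0.529  0.1162 0.132 ] [0.4873 0.1256 0.132 ] [0.5082 0.1209 0.132 ] 0.042722472112801495 167.27644238020605
side [0.5194 0.1285 0.132 ] [0.4839 0.1382 0.132 ] [0.5017 0.1334 0.132 ] 0.036768557650693666 164.65187683379807
ballctr [0.5099 0.1229 0.026 ] [0.5094 0.1252 0.026 ]
hooktip (array([ 0.5281, -0.1309,  0.2552]), np.float64(0.00015774789419681213)) [ 0.5279 -0.1305  0.257 ] [ 0.5269 -0.1285  0.257 ]
bar [array([ 0.5287, -0.1478,  0.235 ]), array([ 0.5314, -0.2068,  0.235 ])]
```

View pics/c3.png

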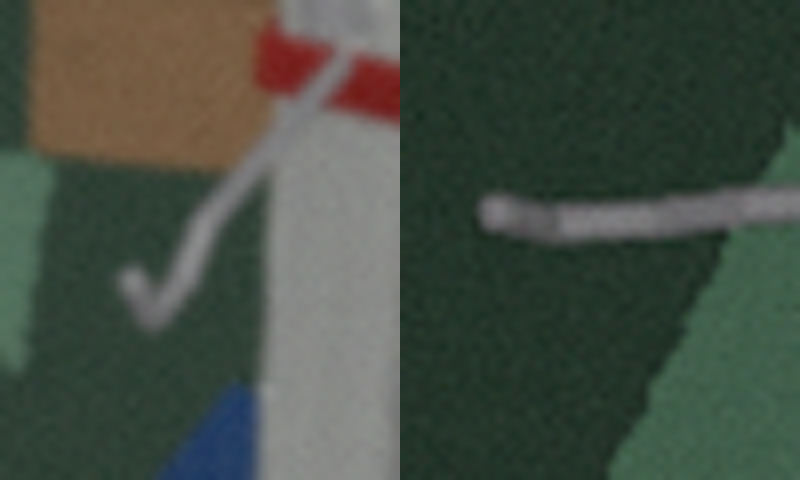

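View pics/c4.png

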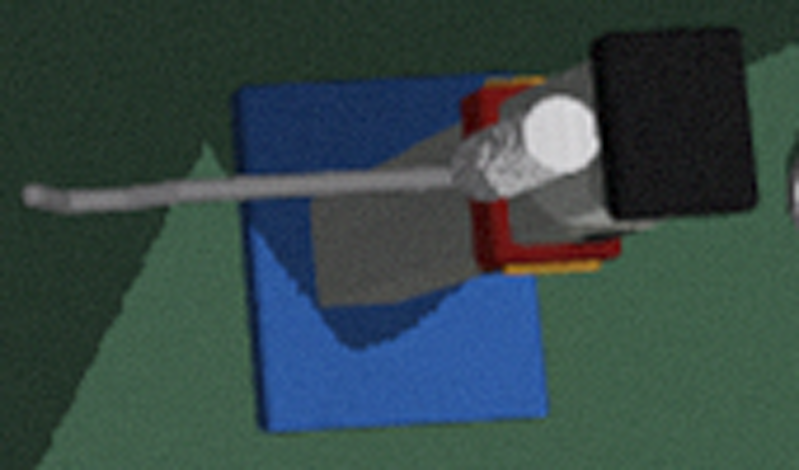

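```bash
python3 - <<'E'
from h import *
np.set_printoptions(precision=4,suppress=True)
print(tri((280.8,279.3),(245,234)),tri((292.4,287.7),(240.2,256.2)))
print(tri((280.8,279.3),(240.2,256.2)))
for z in(.059,.133): print(z,proj("side",[.509,.123,z]),proj("top",[.509,.123,z]))
s=cv2.imread("pics/side0.png");t=cv2.imread("pics/top0.png")
# model overlay
def ov(c,yaw,im,n):
    im=cv2.resize(im,None,fx=4,fy=4,interpolation=cv2.INTER_CUBIC)
    x=np.array([np.cos(yaw),np.sin(yaw),0])
    P=[np.array([*c,0])+x*sx*.020+[0,0,z] for sx,z in((-1,.046),(-1,.129),(1,.129),(1,.046))]
    q=[tuple(int(round(v*4+1.5)) for v in proj(n,p)) for p in P]
    for a,b in zip(q,q[1:]): cv2.line(im,a,b,(0,255,0),1)
    u,v=q[1]; return im[v-150:v+250,u-200:u+200]
c=(.509,.1225)
for y in(167,):
    y=np.radians(y)
    cv2.imwrite("pics/ov.png",np.hstack([ov(c,y,s,"side"),ov(c,y,t,"top")]))
E
```

```text
(array([0.5292, 0.1174, 0.1175]), np.float64(0.0037339974868697166)) (array([0.4893, 0.1279, 0.1193]), np.float64(0.002044393797752117))
(array([0.5   , 0.1311, 0.1412]), np.float64(0.029768715178674916))
0.059 [287.3724 301.3646] [246.6233 248.2809]
0.133 [286.0933 278.9986] [241.4092 244.6119]
```

View pics/ov.png

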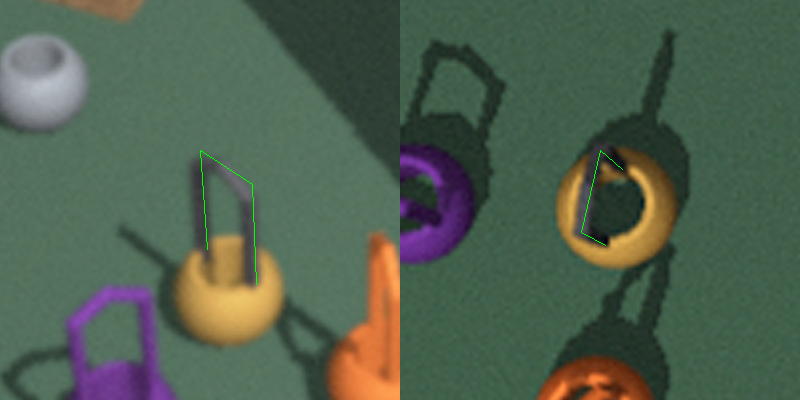

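```bash
python3 - <<'E'
from h import *
from scipy.spatial.transform import Rotation as R
np.set_printoptions(precision=4,suppress=True)
def plane(n,u,v,p0,yaw):
    nrm=np.array([np.cos(yaw),np.sin(yaw),0]); o,d=ray(n,u,v); return o+d*((p0-o)@nrm)/(d@nrm)
p0=np.array([.5285,-.1405,.24]); yaw=np.radians(2.6)
S=lambda u,v:(315+u/8,140+v/8)
for nm,p in(("tip",(128,270)),("bend",(152,322)),("seatback",(205,228)),("mid",(270,145)),("end",(345,62))): print(nm,plane("side",*S(*p),p0,yaw))
for u,v in((390,222),(395,222.4),(410,221.5),(430,219.8),(450,218.7),(470,217.8)): print(atz("top",u,v,.235),atz("top",u,v,.27))
print("foot corners",[atz("top",380+a/4.7,180+b/4.7,.01)for a,b in((238,90),(265,430),(545,415))])
for n,q in(("orange",(243,302)),("purple",(197,249)),("chrome",(150,275))): print(n,atz("top",*q,.023))
print(tri((280.75+0,279.5),(245,234)))
s=readout.get_state(); print(R.from_euler("xyz",s["eef_rot"],degrees=True).as_matrix())
E
```

```text
tip [ 0.528  -0.129   0.2579]
bend [ 0.5289 -0.1486  0.227 ]
seatback [ 0.5307 -0.1891  0.2379]
mid [ 0.5331 -0.2423  0.2388]
end [ 0.5361 -0.3084  0.2347]
[ 0.5297 -0.1395  0.235 ] [ 0.5246 -0.1329  0.27  ]
[ 0.5289 -0.1478  0.235 ] [ 0.5237 -0.1409  0.27  ]
[ 0.5297 -0.1731  0.235 ] [ 0.5246 -0.1649  0.27  ]
[ 0.5318 -0.2069  0.235 ] [ 0.5265 -0.1971  0.27  ]
[ 0.5328 -0.2407  0.235 ] [ 0.5275 -0.2294  0.27  ]
[ 0.5334 -0.2745  0.235 ] [ 0.5281 -0.2617  0.27  ]
foot corners [array([ 0.6111, -0.2732,  0.01  ]), array([ 0.4529, -0.2767,  0.01  ]), array([ 0.4562, -0.4061,  0.01  ])]
orange [0.4    0.1365 0.023 ]
purple [0.5137 0.2322 0.023 ]
chrome [0.4616 0.3301 0.023 ]
(array([0.5293, 0.1174, 0.1169]), np.float64(0.0037027131053145794))
[[-0.0006 -0.9575 -0.2885]
 [ 0.0014 -0.2885  0.9575]
 [-1.      0.0001  0.0015]]
```

```bash
python3 - <<'E'
from h import *
print(atz("side",622,295,0),atz("side",625,95,.4),atz("top",510,450,0),atz("top",490,345,0))
E
python3 -m handwheel '[[[0,0.9,0.6,0],[0,0.9,0.6,0],[0,0.9,0.6,0],[0,0.9,0.6,0],[0,0.9,0.3,0],[0,0.9,0.3,0]]]' 72 20
```

```text
[-1.95167756e-01 -3.36613920e-01  1.11022302e-16] [-0.04379556 -0.58780687  0.4       ] [ 7.79051974e-02 -4.12088247e-01 -1.11022302e-16] [ 0.29346123 -0.38549359  0.        ]
time_s: 0.7
tcp_pos: [0.1922, -0.4233, 0.3396]
eef_rot: [14.9, 89.0, 121.4]
contact_force: [0.9, -0.0, 1.7]
gripper_width: 0.072
```

```bash
python3 -m handwheel '[[[0.7,0.9,0,1],[0.7,0.9,0,1],[0.7,0.9,0,1],[0.7,0.9,0,1],[0.7,0.9,0,1],[0.6,0.9,0,1]]]'
python3 -m handwheel '[[[0.3,1,0,1],[0.3,1,0,1],[0.3,1,0,1],[0.3,1,0,1],[0.4,1,0,1],[0.4,0.9,0,1]]]'; python3 -c "
from h import *
from scipy.spatial.transform import Rotation as R
s=readout.get_state();m=R.from_euler('xyz',s['eef_rot'],degrees=True).as_matrix();print(m,np.degrees(np.arctan2(m[1,2],m[0,2])),s['joints'])"
```

```text
time_s: 1.3
tcp_pos: [0.3562, -0.1982, 0.3427]
eef_rot: [-1.7, 89.4, 135.6]
contact_force: [1.1, -0.1, -0.8]
gripper_width: 0.0719
time_s: 1.9
tcp_pos: [0.4365, 0.049, 0.3424]
eef_rot: [-10.8, 89.4, 157.9]
contact_force: [0.3, -0.7, 1.0]
gripper_width: 0.0718
[[-0.00966942 -0.19592051 -0.98057211]
 [ 0.00391874 -0.98061784  0.19589101]
 [-0.99994557 -0.00194846  0.01024976]] 168.70262020313933 [ 31.83006372  -5.5427082  -14.91861991  -0.48900889 -80.97671165
 -43.04983491]
```

```bash
python3 -m handwheel '[[[0.9,0.9,-0.4,-0.2],[0.9,0.95,-0.7,-0.2],[0,0,-0.9,0],[0,0,-0.9,0],[0,0,-0.6,0],[0,0,0,0]]]'; python3 -c "
from h import *
s=vision.capture('side');t=vision.capture('top')
cv2.imwrite('pics/g1.png',np.hstack([crop(s,240,220,100,140,4),crop(t,190,180,100,140,4)]))"
```

```text
time_s: 2.5
tcp_pos: [0.5015, 0.1215, 0.2019]
eef_rot: [-9.7, 89.4, 157.6]
contact_force: [-0.5, 0.5, 0.7]
gripper_width: 0.0722
```

View pics/g1.png

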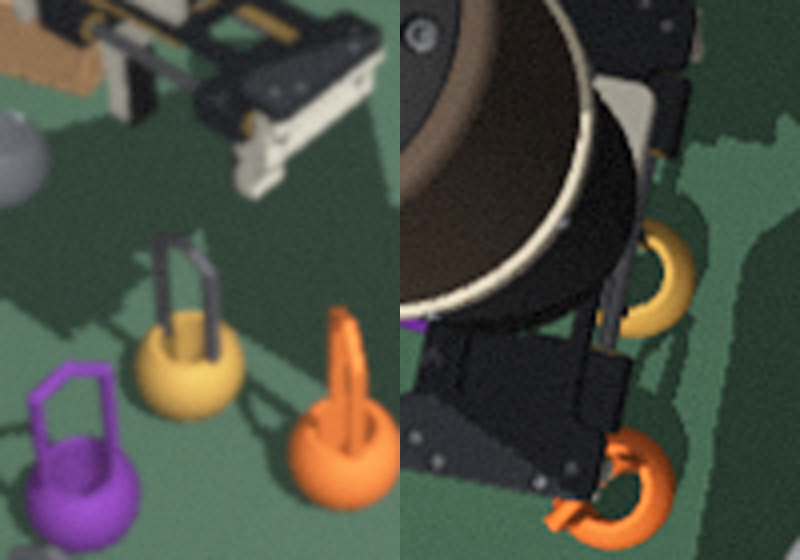

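```bash
python3 -m handwheel '[[[0.2,0.05,-0.5,0],[0,0,-0.5,0],[0,0,-0.5,0],[0,0,-0.3,0],[0,0,0,0]]]'; python3 -c "
from h import *
s=vision.capture('side');t=vision.capture('top')
cv2.imwrite('pics/g2.png',np.hstack([crop(s,240,240,100,120,4),crop(t,190,200,100,120,4)]))"
```

```text
time_s: 3.1
tcp_pos: [0.5178, 0.1265, 0.1424]
eef_rot: [-116.0, 89.0, 51.3]
contact_force: [0.9, 0.0, -0.9]
gripper_width: 0.072
```

View pics/g2.png

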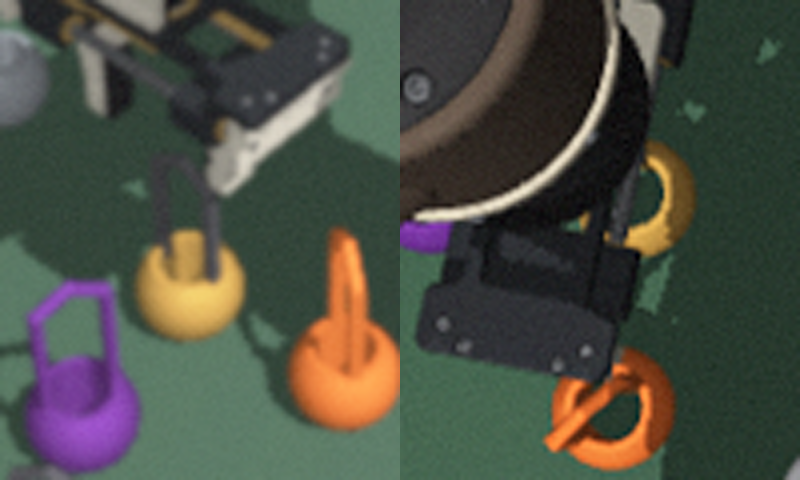

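```bash
python3 -m handwheel '[[[-0.2,-0.05,0,0],[0,0,0,0]]]'; python3 -c "
from h import *
from scipy.spatial.transform import Rotation as R
s=readout.get_state();m=R.from_euler('xyz',s['eef_rot'],degrees=True).as_matrix();print(m,s['tcp_pos'],np.degrees(np.arctan2(m[1,2],m[0,2])))
for k in(-.036,.036): print(proj('side',s['tcp_pos']+k*m[:,2]))
s=vision.capture('side')
cv2.imwrite('pics/g3.png',crop(s,240,240,100,100,6))"
```

```text
time_s: 3.4
tcp_pos: [0.511, 0.1252, 0.1459]
eef_rot: [-121.7, 88.7, 45.7]
contact_force: [-0.4, -0.1, -0.1]
gripper_width: 0.072
[[ 0.01553748 -0.21912045 -0.9755741 ]
 [ 0.01590872 -0.97551419  0.21936036]
 [-0.99975272 -0.01892844 -0.01167111]] [0.51099763 0.12521508 0.14587372] 167.3276557118478
[272.87747017 267.5503032 ]
[296.63022212 283.16926952]
```

View pics/g3.png

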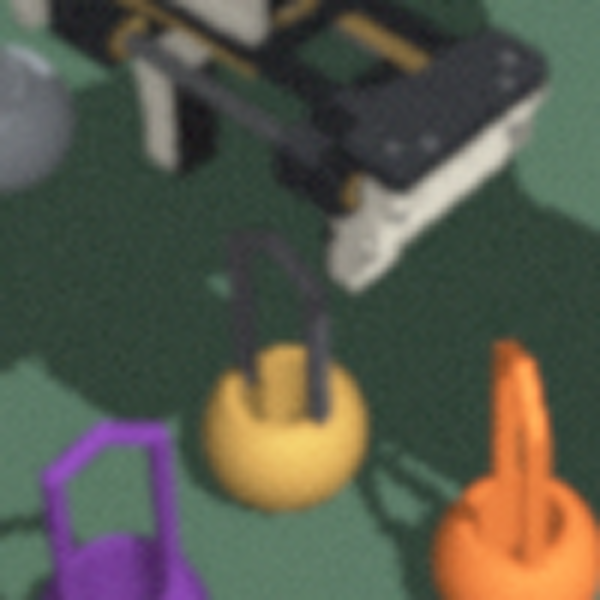

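```bash
python3 -m handwheel '[[[-0.05,-0.04,-0.5,0],[0,0,-0.5,0],[0,0,-0.4,0],[0,0,-0.2,0],[0,0,0,0]]]'; python3 -c "
from h import *
s=vision.capture('side');t=vision.capture('top')
cv2.imwrite('pics/g4.png',np.hstack([crop(s,240,240,100,120,4),crop(t,190,200,100,120,4)]))"
```

```text
time_s: 3.95
tcp_pos: [0.5115, 0.1251, 0.0841]
eef_rot: [-126.9, 88.3, 40.5]
contact_force: [0.4, -0.1, -0.1]
gripper_width: 0.0719
```

View pics/g4.png

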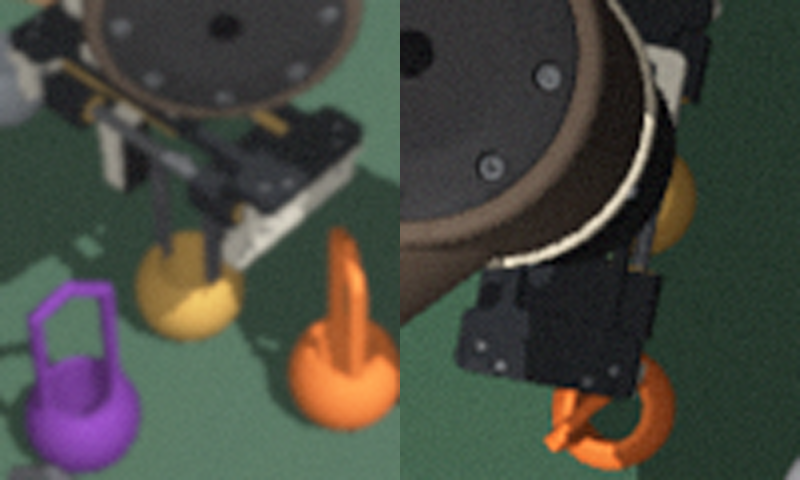

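The fingers straddle the bail with no contact, and the orange ball is clear. I close now.

```bash
python3 -m handwheel '[[[0,0,0,0],[0,0,0,0],[0,0,0,0],[0,0,0,0],[0,0,0,0],[0,0,0,0]]]' 30 35; python3 -c "
from h import *
s=vision.capture('side')
cv2.imwrite('pics/g5.png',crop(s,240,240,100,100,6))"
```

```text
time_s: 4.65
tcp_pos: [0.5131, 0.1263, 0.0875]
eef_rot: [-127.9, 88.0, 39.5]
contact_force: [0.6, -0.4, -1.3]
gripper_width: 0.0463
```

View pics/g5.png

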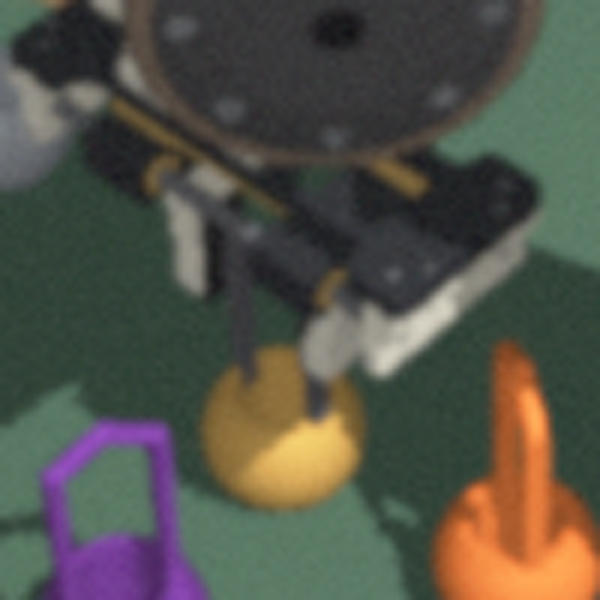

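```bash
python3 -m handwheel '[[[0,0,0.3,0],[0,0,0.6,0],[0,0,0.9,0],[0,0,0.9,0],[0,0,0.9,0],[0,0,0.6,0],[0,0,0,0]]]'; python3 -c "
from h import *
from scipy.spatial.transform import Rotation as R
s=readout.get_state();m=R.from_euler('xyz',s['eef_rot'],degrees=True).as_matrix();print(m,s['tcp_pos'],np.degrees(np.arctan2(m[1,2],m[0,2])),s['contact_force'])
s=vision.capture('side');t=vision.capture('top')
cv2.imwrite('pics/g6.png',np.hstack([crop(s,220,180,130,160,3),crop(t,150,160,130,160,3)]))"
```

```text
time_s: 5.4
tcp_pos: [0.5075, 0.1228, 0.2621]
eef_rot: [-123.0, 88.5, 44.4]
contact_force: [-0.2, 0.6, -4.7]
gripper_width: 0.0459
[[ 0.01820755 -0.21877923 -0.9756045 ]
 [ 0.01782075 -0.97554023  0.21909741]
 [-0.9996754  -0.02137523 -0.01386339]] [0.5074582  0.1228011  0.26209956] 167.34273840210105 [-0.24190073  0.62938184 -4.70232375]
```

View pics/g6.png

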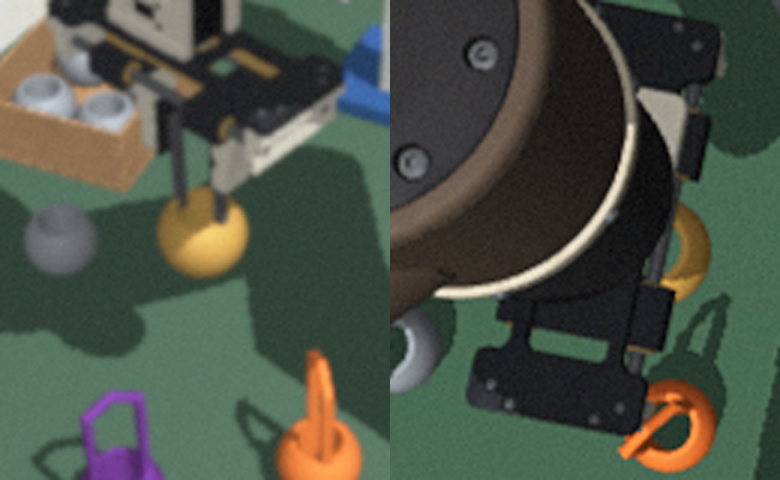

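```bash
python3 -m handwheel '[[[0.1,-0.4,0,0.5],[0.1,-0.8,-0.1,0.5],[0.1,-0.8,-0.2,0.5],[0.1,-0.8,-0.2,0.5],[0.1,-0.8,-0.1,0.5],[0,-0.5,0,0.4],[0,-0.2,0,0],[0,0,0,0]]]'; cat > st.py <<'E'
from h import *
from scipy.spatial.transform import Rotation as R
import sys
s=readout.get_state();m=R.from_euler('xyz',s['eef_rot'],degrees=True).as_matrix();g=s['tcp_pos']-m[:,0]*.0175
print(s['time_s'],"tcp",s['tcp_pos'].round(4),"bailpt",g.round(4),"yaw",np.degrees(np.arctan2(m[1,2],m[0,2])).round(1),"toolx",m[:,0].round(3),"F",s['contact_force'].round(1),"w",round(s['gripper_width'],4))
if len(sys.argv)>1:
    a=vision.capture('side');t=vision.capture('top')
    cv2.imwrite('pics/%s.png'%sys.argv[1],np.hstack([crop(a,290,110,110,150,3.6),crop(t,310,150,110,150,3.6)]))
E
python3 st.py m1
```

```text
time_s: 6.3
tcp_pos: [0.5159, -0.0564, 0.2165]
eef_rot: [-38.2, 88.6, 144.2]
contact_force: [0.8, -0.1, -5.2]
gripper_width: 0.0456
6.3 tcp [ 0.5159 -0.0564  0.2165] bailpt [ 0.5162 -0.0566  0.234 ] yaw -177.7 toolx [-0.019  0.014 -1.   ] F [ 0.8 -0.1 -5.2] w 0.0456
```

View pics/m1.png

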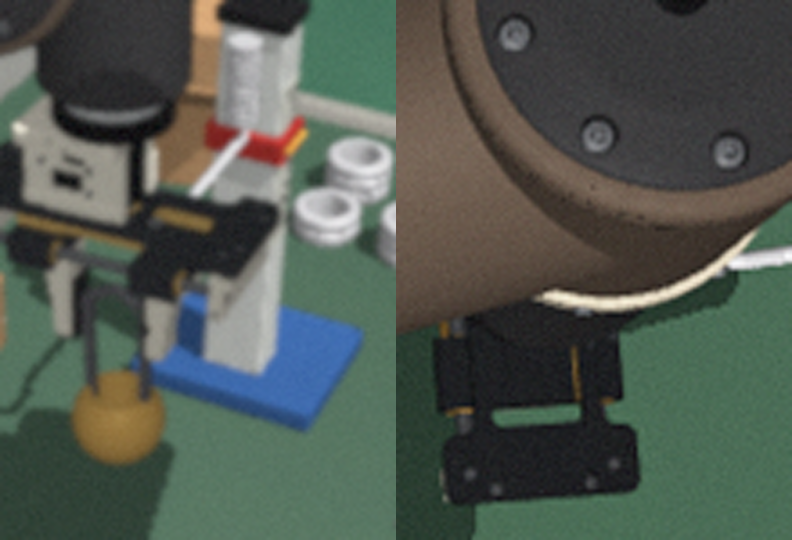

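```bash
python3 -m handwheel '[[[0.3,0,0.4,0],[0.05,-0.1,0.05,0],[0,0,0,0]]]'; python3 st.py m2
```

```text
time_s: 6.7
tcp_pos: [0.53, -0.0566, 0.2344]
eef_rot: [-39.8, 88.6, 142.8]
contact_force: [-1.0, 0.7, -5.7]
gripper_width: 0.0457
6.7 tcp [ 0.53   -0.0566  0.2344] bailpt [ 0.5303 -0.0568  0.2519] yaw -177.5 toolx [-0.019  0.015 -1.   ] F [-1.   0.7 -5.7] w 0.0457
```

View pics/m2.png

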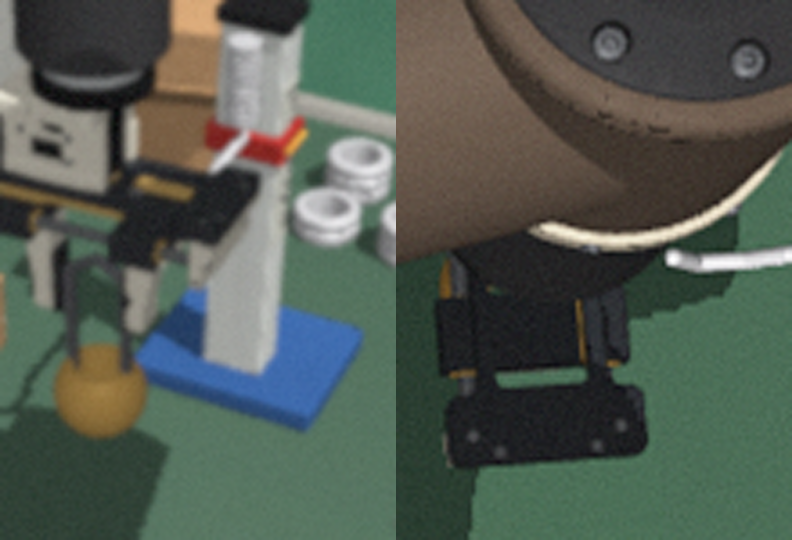

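```bash
python3 -c "
from h import *
for k in(-.02,.02): print(proj('side',[.5303+k,-.0568,.276]))
print(proj('side',[.528,-.13,.2570]))"
python3 -m handwheel '[[[0,-0.4,0,0],[0,-0.5,0,0],[0,-0.4,0,0],[0,-0.1,0,0]]]'; python3 st.py m3
```

```text
[323.7537741  184.62380173]
[308.37084155 179.91569809]
[331.16867221 173.86720704]
time_s: 7.2
tcp_pos: [0.5278, -0.1118, 0.2325]
eef_rot: [-39.0, 88.5, 143.7]
contact_force: [-0.5, -0.2, -4.6]
gripper_width: 0.0456
7.2 tcp [ 0.5278 -0.1118  0.2325] bailpt [ 0.5282 -0.1121  0.25  ] yaw -177.3 toolx [-0.021  0.016 -1.   ] F [-0.5 -0.2 -4.6] w 0.0456
```

View pics/m3.png

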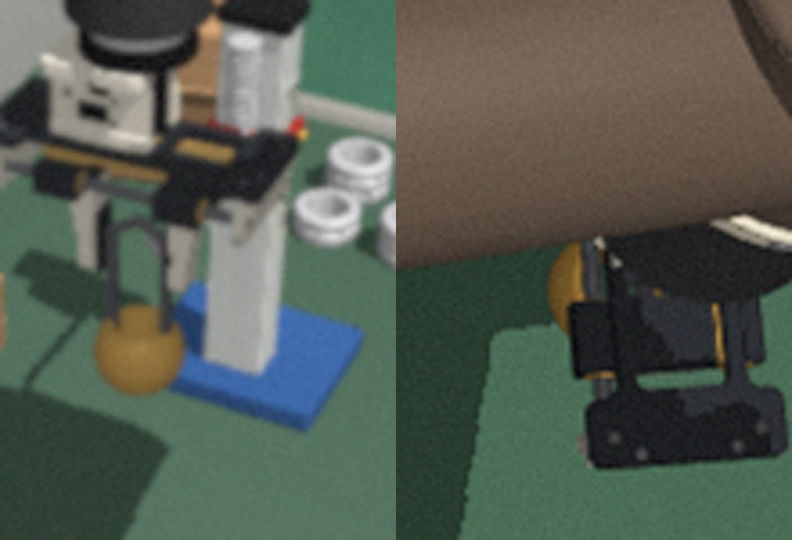

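```bash
python3 -m handwheel '[[[0,0,0,0],[0,0,0,0],[0,0,0,0]]]'; python3 st.py; python3 -c "
from h import *
g=readout.get_state()['tcp_pos']+[.0,0,.0175]
for k in(-.02,.02):
  for z in(.024,-.059): print(k,z,proj('side',g+[k,0,z]))
print('ballc',proj('side',g+[0,0,-.082]),proj('top',g+[0,0,-.082]))
a=vision.capture('side');cv2.imwrite('pics/m4.png',crop(a,300,150,70,75,8))"
```

```text
time_s: 7.6
tcp_pos: [0.5277, -0.1096, 0.2323]
eef_rot: [-40.3, 88.5, 142.4]
contact_force: [0.2, -0.3, -5.3]
gripper_width: 0.0456
7.6 tcp [ 0.5277 -0.1096  0.2323] bailpt [ 0.528  -0.1099  0.2498] yaw -177.3 toolx [-0.021  0.016 -1.   ] F [ 0.2 -0.3 -5.3] w 0.0456
-0.02 0.024 [335.11916548 174.37940515]
-0.02 -0.059 [334.25691685 202.66247991]
0.02 0.024 [320.08190989 169.94602009]
0.02 -0.059 [319.89969972 198.09396043]
ballc [326.90038235 207.74153533] [367.03239977 229.1044594 ]
```

View pics/m4.png

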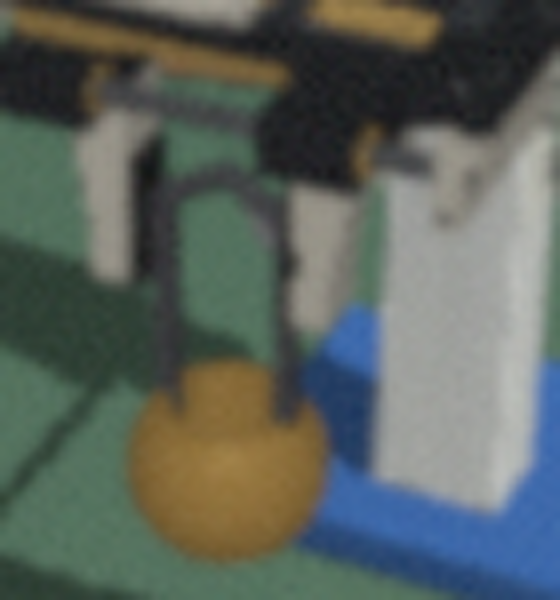

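```bash
python3 -m handwheel '[[[0,-0.35,0.05,0],[0,-0.35,0.05,0],[0,-0.35,0,0],[0,-0.1,0,0],[0,0,0,0]]]'; python3 st.py m5
```

```text
time_s: 8.15
tcp_pos: [0.5278, -0.1591, 0.2367]
eef_rot: [-40.5, 88.5, 142.3]
contact_force: [-0.3, -0.9, -3.8]
gripper_width: 0.0458
8.15 tcp [ 0.5278 -0.1591  0.2367] bailpt [ 0.5282 -0.1593  0.2542] yaw -177.2 toolx [-0.021  0.016 -1.   ] F [-0.3 -0.9 -3.8] w 0.0458
```

View pics/m5.png

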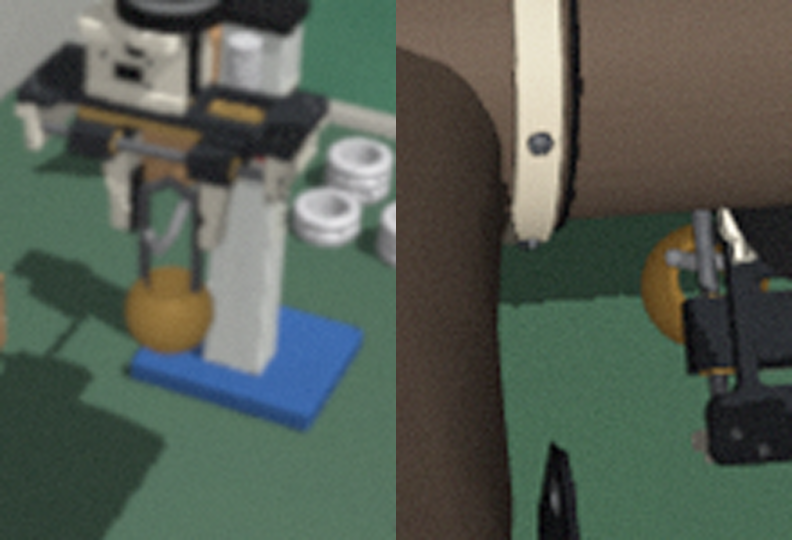

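```bash
python3 -m handwheel '[[[0,0,-0.4,0],[0,0,-0.4,0],[0,0,-0.3,0],[0,0,-0.15,0],[0,0,0,0]]]'; python3 st.py m6
```

```text
time_s: 8.75
tcp_pos: [0.5287, -0.1579, 0.1862]
eef_rot: [-43.8, 88.6, 139.1]
contact_force: [-1.0, -0.5, -2.6]
gripper_width: 0.0456
8.75 tcp [ 0.5287 -0.1579  0.1862] bailpt [ 0.529  -0.1581  0.2037] yaw -177.1 toolx [-0.018  0.016 -1.   ] F [-1.  -0.5 -2.6] w 0.0456
```

View pics/m6.png

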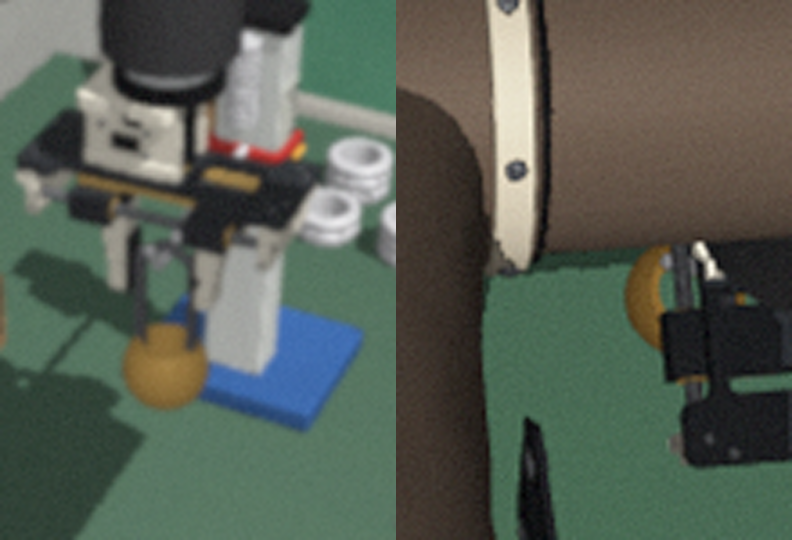

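```bash
python3 -m handwheel '[[[0,0,-0.25,0],[0,0,-0.2,0],[0,0,-0.1,0],[0,0,0,0],[0,0,0,0]]]'; for i in 1 2; do python3 -m handwheel '[[[0,0,0,0]]]'; done;  python3 st.py m7
```

```text
time_s: 9.35
tcp_pos: [0.5296, -0.1581, 0.1657]
eef_rot: [-48.7, 88.8, 134.2]
contact_force: [-2.0, 0.8, 0.4]
gripper_width: 0.0458
time_s: 9.45
tcp_pos: [0.5296, -0.1581, 0.1659]
eef_rot: [-48.8, 88.8, 134.0]
contact_force: [-2.7, 0.3, 0.0]
gripper_width: 0.0458
time_s: 9.55
tcp_pos: [0.5296, -0.1581, 0.1661]
eef_rot: [-48.9, 88.8, 134.0]
contact_force: [-2.9, -0.5, -0.7]
gripper_width: 0.0457
9.55 tcp [ 0.5296 -0.1581  0.1661] bailpt [ 0.5299 -0.1584  0.1836] yaw -177.1 toolx [-0.015  0.015 -1.   ] F [-2.9 -0.5 -0.7] w 0.0457
```

View pics/m7.png

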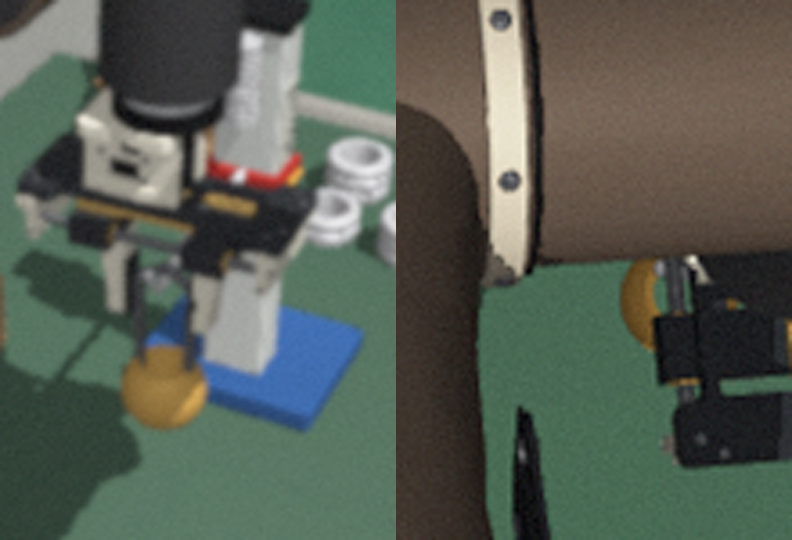

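```bash
python3 -m handwheel '[[[-0.04,0,0,0],[0,0,0,0]]]'; python3 -m handwheel '[[[0,0,0,0],[0,0,0,0],[0,0,0,0],[0,0,0,0],[0,0,0,0],[0,0,0,0],[0,0,0,0],[0,0,0,0]]]' 80; python3 st.py m8
```

```text
time_s: 9.85
tcp_pos: [0.529, -0.1582, 0.1667]
eef_rot: [-53.7, 88.9, 129.2]
contact_force: [-3.0, 0.5, -0.3]
gripper_width: 0.0458
time_s: 10.65
tcp_pos: [0.5305, -0.1582, 0.1673]
eef_rot: [-60.9, 89.0, 122.1]
contact_force: [-0.1, -0.2, -0.5]
gripper_width: 0.0798
10.65 tcp [ 0.5305 -0.1582  0.1673] bailpt [ 0.5307 -0.1585  0.1848] yaw -177.1 toolx [-0.009  0.015 -1.   ] F [-0.1 -0.2 -0.5] w 0.0798
```

View pics/m8.png

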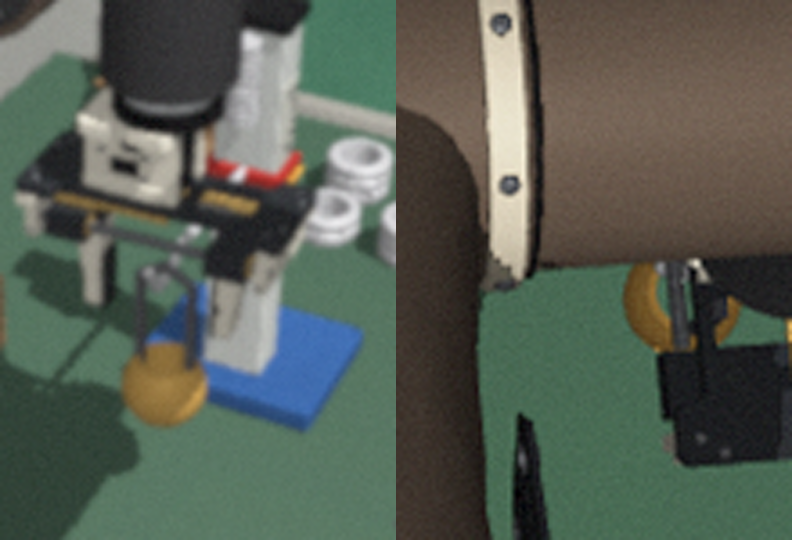

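```bash
python3 -m handwheel '[[[0,0,0.3,0],[0,0,0.5,0],[0,0,0.7,0],[0,0,0.9,0],[0,0,0.9,0],[0,0.2,0.9,0],[0,0.5,0.5,0],[0,0.8,0,0]]]';python3 -m handwheel '[[[-0.2,0.9,0,0],[-0.2,0.9,0,0],[-0.2,0.9,0,0],[-0.2,0.9,0,0],[-0.2,0.9,0,0],[0,0,0,0],[0,0,0,0],[0,0,0,0]]]'; python3 st.py m9; python3 -c "
from h import *
cv2.imwrite('pics/f.png',vision.capture('side'))"
```

```text
time_s: 11.55
tcp_pos: [0.5278, -0.1001, 0.3689]
eef_rot: [-61.2, 89.1, 121.4]
contact_force: [0.6, -0.2, -0.8]
gripper_width: 0.0802
time_s: 12.35
tcp_pos: [0.4848, 0.088, 0.3788]
eef_rot: [-102.1, 89.0, 80.7]
contact_force: [0.2, -0.5, 0.6]
gripper_width: 0.0797
12.35 tcp [0.4848 0.088  0.3788] bailpt [0.4848 0.0877 0.3963] yaw -177.2 toolx [ 0.003  0.017 -1.   ] F [ 0.2 -0.5  0.6] w 0.0797
```

View pics/m9.png

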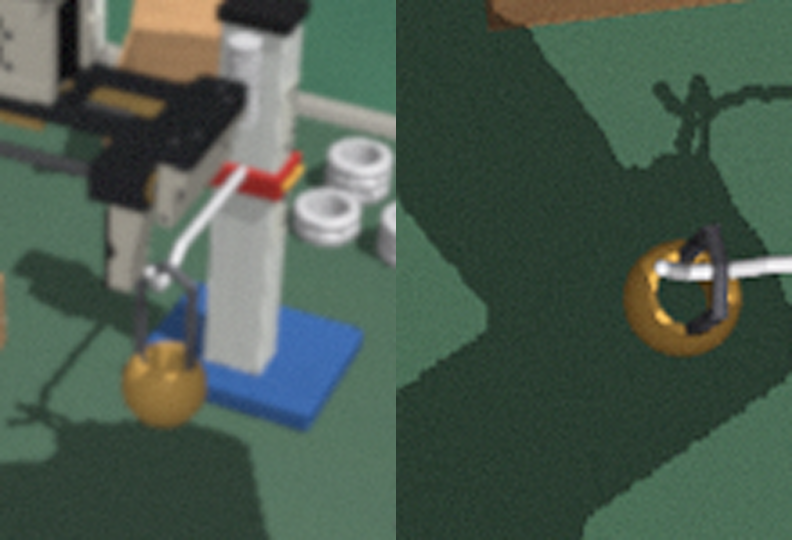

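View pics/f.png

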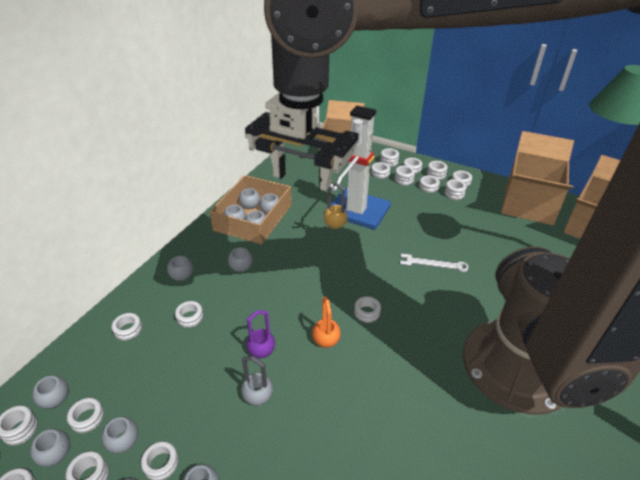

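The ball hangs free on the hook and the hand is clear. I'll let it settle and compare two pictures.

```bash
for i in 1 2 3; do python3 -m handwheel '[[[0,0,0,0],[0,0,0,0],[0,0,0,0],[0,0,0,0],[0,0,0,0],[0,0,0,0],[0,0,0,0],[0,0,0,0]]]' >/dev/null; done; python3 - <<'E'
from h import *
import time
def cap(): return vision.capture('side'),vision.capture('top')
a,t=cap()
for _ in range(6): vision.capture('top')
b,u=cap()
f=lambda im,x,y:crop(im,x,y,60,75,5)
print(np.abs(a[170:240,315:360].astype(int)-b[170:240,315:360]).mean(),np.abs(t[205:255,370:420].astype(int)-u[205:255,370:420]).mean())
cv2.imwrite('pics/z.png',np.hstack([f(b,310,165),f(u,365,195)]));s=readout.get_state();print(s['time_s'],s['tcp_pos'])
E
```

```text
1.9587301587301587 2.7854666666666668
15.4 [0.48541815 0.08533284 0.37791668]
```

View pics/z.png

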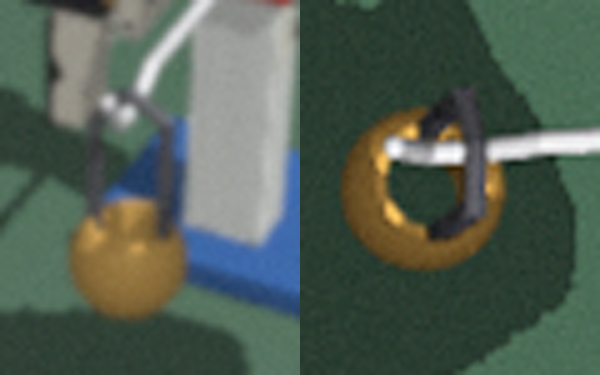

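The ball is settled: the bail roof lies across the seat, the ball is upright, and frame-to-frame change is at noise level.

```bash
python3 -c "
from plant import close_job
print(close_job())"
```

```text
the job is handed in; nothing more can be done
None
```

The brass ball now hangs by its bail on the scale's hook, free and upright. I let go, backed the hand well clear, and handed the job in about 15.4 s into the 45 s allowed.

- **Picking up:** I gripped the bail leg to leg; the fingers stopped at 46 mm, which matches its width. I then passed it over the hook's open end and lowered it until the wrist felt almost no vertical load before opening.
- **Last checks:** The pictures show the bail's roof across the hook seat. Two pairs of pictures about 0.4 s apart differed only by what looked like image noise, so it had settled. In the wide view taken just after release, the chrome, orange and purple balls stood where they began. I did not measure their positions again.
- **Forces:** The wrist reading stayed around 6 N or less at every point I read it.
- **What disagreed:**
  - The side camera put the bail about 2 pixels (roughly 4 mm) lower than the stated heights. The fingers were offset the same way, so I took it as camera calibration error.
  - While the bail sat on the hook, still gripped, there was a sideways force of about 3 N. A small shift did not clear it, but it went away on release.

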